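# Chock a row of piston pins on the workshop trolley

### The job

Three steel piston pins lie on their sides in a row against the blue stop bar, and nothing keeps the last one from rolling away. Put the yellow chock with the sloped sides flat on the trolley top at the open end of the row and slide it in snug against the last pin (touching or nearly so), square to the pin and centred on it, without pushing the row out of its place, and let go of it.

Things in the scene. Friction and masses are not known exactly. Their poses are not given: they have to be found in the camera images.
- stop: Blue steel stop bar, fixed to the trolley top: 120 mm long (its x), 20 mm wide (its y), 35 mm high, with a low bolted flange on its -y side. Origin: centre of the bar's underside. The row of three pins runs from its +y face along its +y axis, pins parallel to its x axis, about 1 mm apart; the open end of the row is the end farthest from the bar.
- end_pin: Last pin of the row, at the open end: hollow grey steel pin on its side, 50 mm diameter, 90 mm long, 0.6 kg, free to roll, axis 138 mm from the stop's origin. Two like it lie between it and the stop. Origin: its centre, 25 mm above the trolley top. x is its axis; y and z turn as it rolls. The chock's foot goes in under its round side: slide it in along the top from beyond, not straight down.
- chock_center (a point): Loose yellow chock, black strips on its two slopes, about 0.16 kg: 55 mm long along its x, with flat upright ends to grip from above; 40 mm high; along its y 80 mm wide at the foot, 24 mm at the flat top, same both ways round. Point: its centre, 20 mm up; z up. Touching a pin, x parallel to the pin, its centre is 53 mm from the pin's axis. The wood block and black rubber stop nearby are not it.
There are look-alikes about, which are no part of the job. Of the things that look like the part that bears chock_center, take the one that is farthest to the robot's left at the start.

How it is judged:
By the outcome, as a careful person would: the job done as asked, in the order asked, and still so for the second after the job is handed in, with the robot touching nothing.
It also fails if it takes over 32 s, if anything falls off the work surface, if the arm or the gripper's body presses on something with over 40 N, if the wrist force passes 120 N, or if a joint passes its speed limit or range.

### The arm

A 6-joint arm with a two-finger parallel gripper is mounted at the origin on the work surface. World frame = base frame: x ahead of the robot, y to its left, z up, the work surface at z = 0. Lengths are in m, angles in rad, forces in N, time in s.
With the tool pointing down it reaches from about 0.375 to 0.9 m from the base axis. Payload 3.1 kg.
Tool frame: the origin (TCP) lies between the finger pads; the fingertips stand 17 mm ahead of it and the grasp point (between the pads) lies 2 mm behind it; z points along the fingers, y is the line along which they close (so a half turn about z gives the same grasp; the last joint's range is limited). The gripper opens to 85 mm and grips with 20 to 120 N. Pads are 22 mm wide; open, the fingers measure 114 mm over their backs; the gripper's body (76 mm by 85 mm) begins 54 mm behind the grasp point. The pads swing forward as they close: fully open they stand 13 mm farther back than shut.
Start: joints at [1.161, 0.527, 1.433, -0, 1.181, -0.178], TCP at [0.143, 0.608, 0.248] pointing down, gripper open.
Joint ranges: [-3.08, 3.08], [-0.75, 2.2], [0.22, 2.44], [-1.43, 4.57], [0, 2.65], [-2.85, 2.85]. Speed limits (rad/s): [2.79, 2.79, 3.14, 3.14, 3.14, 3.14].

### API

Orientations are given as a unit quaternion [x, y, z, w].
In Python, from station import sense, vision, order gives the robot as it stands.
- The arm moves only by the shell command python3 -m crank 'ROWS' [OPENING] [FORCE]. ROWS is JSON, a list of rows, each an object with "dp": the shift along the world's x, y, z in units of 30 mm (1.0 is 30 mm), a list of three; "angular": the turn, a rotation vector about the world's x, y, z in degrees, a list of three. In form: [{"dp": [dx, dy, dz], "angular": [ax, ay, az]}, ...]. A call has 1 to 20 rows; each row shifts and turns the commanded pose from where the row before left it; what a row does not reach is not made up. A row lasts 1/10 s, in which the tool goes at most 50 mm and 8.59 degrees, less where a joint would pass 70% of its speed; a pose out of reach is approached as far as the arm can. A call is refused whole if a number of a shift passes 1 or a number of a turn 8.59, either way. A call with a gripper value outside its range is refused whole. OPENING is the closure, from 0 (fully open) to 1 (shut), set as the call begins (- or left out, the last holds). The fingers move at their own pace and stop on an object; FORCE is the grip in N (left out, the last holds). Time passes only in rows, so rows that do not move let the fingers close. It gives the time, the measured TCP pose, the force, the opening and the grip force at its end, in the units of the state.
- sense(): the state, without advancing time (a new reading comes with each control period).
- vision.snapshot(name): name is "scene" or "side" or "wrist"; returns a dict with "image" (480x640x3 uint8, blue, green, red), "range_z" (480x640 float32, m along the optical axis (not along the pixel's ray), 0 where there is no reading), "mtx" (3x3 intrinsics, pixels), "pose" (4x4, takes a point from camera to world coordinates); the wrist camera has in their place "mount" (4x4, takes a point from camera to tool coordinates, whose origin is the TCP and whose axes are the flange's). Camera axes: x right, y down, z forward; pixel columns grow to the right and rows downward; lengths in m; the calibration is good to about 2 mm. A picture is of the moment at which its call begins: read the wrist's pose just before it.
- order.sign_off(): hands the job in; it is judged then, once.
The state is a dict: "t": time; "q": joint angles; "qd": joint speeds; "tau": joint torques, N m; "tcp_pos": TCP position; "tool_rot": TCP orientation; "force": force on the tool from outside, world axes, zero at the start; "ft_torque": the same for the moment, N m; "finger_gap": opening from 0.0 (shut) to 1.0 (fully open); "gripper_force": force on a finger pad.
Only numpy, scipy, OpenCV 4.12 (cv2) and the standard library are available. Lean on these libraries where they do the work, as an engineer would, in place of code of your own. Each camera call takes 0.05 s, during which the arm holds its last target. There are 200 camera calls.

## Working session

There is one attempt and no reset: what is moved stays moved. The work goes in short steps, Python scripts to look and compute and a shell command to move; the robot and the scene stay as the last step left them, time stands still between calls to the robot, and variables do not carry over. Pictures are saved under pics/ and viewed, at most 10 in all, crops included, and the job is handed in when it is done.

```bash
mkdir -p pics; ls
python3 - <<'E'
from station import sense, vision
import numpy as np, cv2
s=sense(); print(s['t'],s['tcp_pos'],s['tool_rot'],s['finger_gap'])
for n in ("scene","side"):
    d=vision.snapshot(n); np.savez(f'{n}0.npz',**d); cv2.imwrite(f'pics/{n}0.png',d['image']); print(n,d['mtx'],d['pose'])
E
```

```text
pics
0.0 [0.14267136 0.60781229 0.24733056] [ 1.15151366e-01  9.93347384e-01 -1.02356883e-03 -3.00014695e-04] 0.9969400083834787
scene [[537.11104634   0.         322.14180111]
 [  0.         537.11104634 234.03785408]
 [  0.           0.           1.        ]] [[-0.36167556  0.7979368  -0.48216974  0.97914958]
 [ 0.93226884  0.30504498 -0.19447973  0.27654408]
 [-0.00809908 -0.51985039 -0.85421893  0.8534304 ]
 [ 0.          0.          0.          1.        ]]
side [[455.87203388   0.         322.96068885]
 [  0.         455.87203388 238.54871189]
 [  0.           0.           1.        ]] [[-0.93820454 -0.19946232  0.28281978  0.30899049]
 [-0.3458011   0.5731682  -0.7428996   0.65729629]
 [-0.01392282 -0.79479117 -0.60672329  0.50920859]
 [ 0.          0.          0.          1.        ]]
```

View pics/scene0.png

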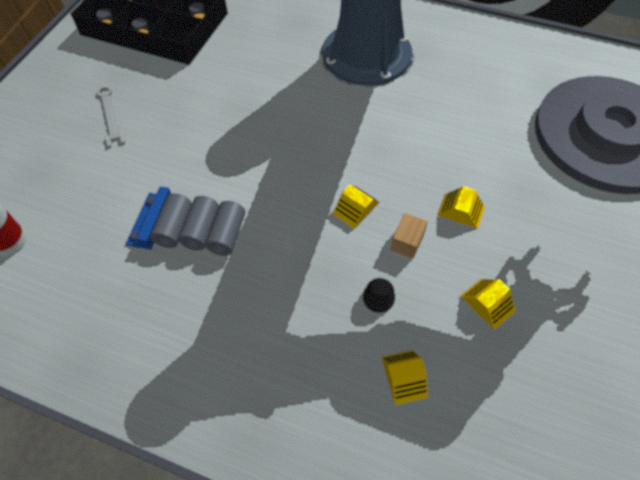

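View pics/side0.png

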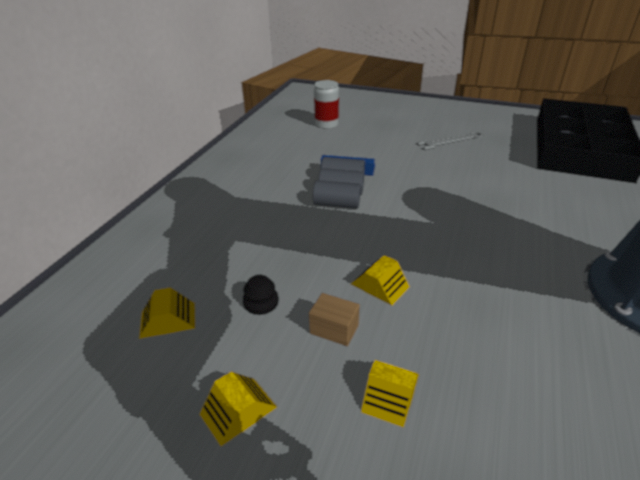

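The scene view shows four yellow chocks at about (355,205), (463,207), (490,302) and (406,377). It also shows the wood block at (408,235), the rubber stop at (379,295), and the pins at (170–228, 220) with the blue stop at (152,217). I'll measure these from the depth images.

```bash
cat > h.py <<'E'
import numpy as np, cv2
def cloud(d,T=None):
    T=d['pose'] if T is None else T
    z=d['range_z']; v,u=np.mgrid[:480,:640]; K=d['mtx']
    P=np.stack([(u-K[0,2])/K[0,0]*z,(v-K[1,2])/K[1,1]*z,z],-1)
    P=P@T[:3,:3].T+T[:3,3]; P[z==0]=np.nan; return P
def mask(img,lo,hi):
    return cv2.inRange(cv2.cvtColor(img,cv2.COLOR_BGR2HSV),lo,hi)
E
python3 - <<'E'
from h import *
for n in ('scene','side'):
    d=dict(np.load(n+'0.npz')); P=cloud(d); img=d['image']
    R=d['pose'];p=R[:3,:3].T@(np.array([.143,.608,.248])-R[:3,3]);p=d['mtx']@p;print(n,'tcp px',p[:2]/p[2])
    for nm,lo,hi in (('yel',(20,120,50),(35,255,255)),('blue',(105,120,40),(125,255,255))):
        m=cv2.morphologyEx(mask(img,lo,hi),cv2.MORPH_CLOSE,np.ones((7,7)))
        k,L,st,c=cv2.connectedComponentsWithStats(m)
        for i in range(1,k):
            if st[i,4]<150: continue
            q=P[(L==i)]; q=q[~np.isnan(q[:,0])]
            zt=np.percentile(q[:,2],95)
            t=q[q[:,2]>zt-.004]; r=cv2.minAreaRect(t[:,:2].astype(np.float32)*1000)
            print(nm,c[i].round(),st[i,4],'ztop',zt.round(4),'topmean',t.mean(0).round(4),'med',np.median(t,0).round(4),r)
    # pins: grey raised points near blue
    if n=='scene':
        pts=[P[v,u] for u,v in((170,215),(200,220),(230,225))]; print(np.round(pts,3))
        for u,v in ((50,300),(300,100),(550,420),(250,270),(400,420)): print(P[v,u].round(4))
# enlarge
d=np.load('scene0.npz')['image']
a=cv2.resize(d[160:420,320:530],None,fx=2.2,fy=2.2,interpolation=2);b=cv2.resize(d[170:270,110:260],None,fx=2.2,fy=2.2,interpolation=2)
a=a[:572]; b=cv2.copyMakeBorder(b,0,572-b.shape[0],0,0,0); cv2.imwrite('pics/crop.png',np.hstack([a,b]))
E
```

```text
scene tcp px [708.92109923  76.29967503]
yel [24. 21.] 1109 ztop -0.2021 topmean [-0.041  -1.1851 -0.1984] med [-0.0423 -1.1851 -0.1995] ((-37.627906799316406, -1185.11181640625), (76.10240936279297, 12.777352333068848), 4.915475368499756)
yel [354. 206.] 1087 ztop 0.0418 topmean [0.4218 0.1223 0.0403] med [0.4216 0.1223 0.0404] ((422.8487243652344, 121.77001953125), (56.37480926513672, 30.507062911987305), 72.4643325805664)
yel [462. 207.] 1278 ztop 0.0419 topmean [0.3574 0.3105 0.0405] med [0.3578 0.3103 0.0405] ((356.9447021484375, 310.71563720703125), (30.239776611328125, 56.14634704589844), 86.68238067626953)
yel [491. 301.] 1674 ztop 0.042 topmean [0.5281 0.398  0.0406] med [0.5283 0.398  0.0405] ((527.1929321289062, 397.8514709472656), (30.395599365234375, 57.85344696044922), 57.5934944152832)
yel [406. 377.] 1827 ztop 0.0421 topmean [0.7009 0.3012 0.0406] med [0.7011 0.3015 0.0405] ((701.2926025390625, 301.2545166015625), (32.13375473022461, 55.31888961791992), 32.71487808227539)
blue [148. 219.] 1180 ztop 0.0368 topmean [ 0.5875 -0.2152  0.035 ] med [ 0.5881 -0.2153  0.035 ]
[... 627 characters left out ...]
 0.3019 0.0397] ((696.9619750976562, 300.4143981933594), (29.34836196899414, 57.530147552490234), 34.852989196777344)
yel [389. 392.] 2608 ztop 0.0406 topmean [0.3534 0.3112 0.0396] med [0.353  0.3115 0.0397] ((353.94970703125, 310.86895751953125), (29.21555519104004, 55.41300964355469), 88.71611022949219)
yel [234. 406.] 3341 ztop 0.0405 topmean [0.5238 0.3982 0.0395] med [0.5235 0.3982 0.0396] ((524.8109130859375, 396.85369873046875), (29.907432556152344, 56.29449462890625), 60.06967544555664)
blue [361. 164.] 198 ztop 0.0364 topmean [ 0.566  -0.2188  0.0357] med [ 0.5527 -0.2197  0.0353] ((577.936279296875, -208.07308959960938), (113.78919982910156, 41.33325958251953), 16.942094802856445)
```

View pics/crop.png

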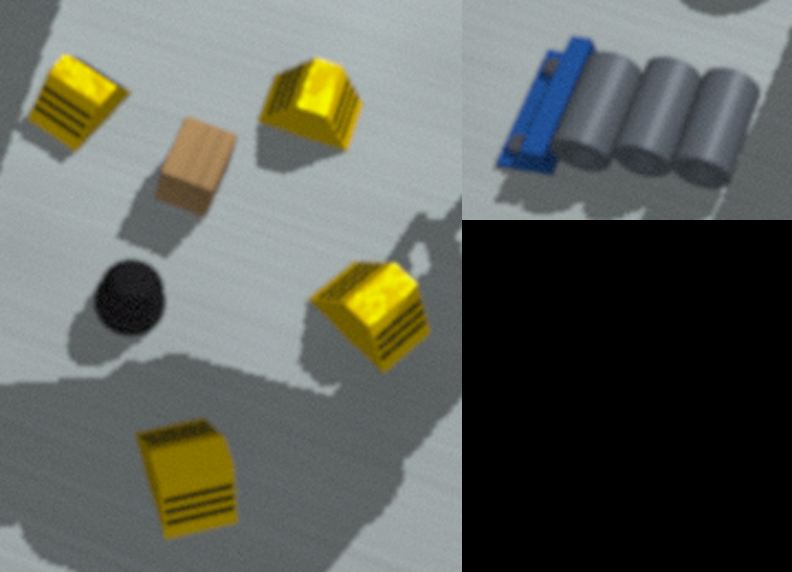

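The candidates in the scene view are the yellow chocks at (354,206), (462,207), (491,301) and (406,377), with world y of 0.12, 0.31, **0.398** and 0.30. The one meant is at (491,301), because its y is largest, which makes it farthest to the robot's left. The crop shows it at (370,315) as yellow and sloped with black strips, standing flat with its top at 40 mm. The pins and the stop are at the right of the crop.

I'll move above it and turn −108° so the fingers close along its length.

```bash
python3 -m crank '[{"dp":[0.9,-0.5,0],"angular":[0,0,-8]},{"dp":[0.98,-0.54,0],"angular":[0,0,-8.3]},{"dp":[0.98,-0.54,0],"angular":[0,0,-8.3]},{"dp":[0.98,-0.54,0],"angular":[0,0,-8.3]},{"dp":[0.98,-0.54,0],"angular":[0,0,-8.3]},{"dp":[0.98,-0.54,0],"angular":[0,0,-8.3]},{"dp":[0.98,-0.54,0],"angular":[0,0,-8.3]},{"dp":[0.98,-0.54,0],"angular":[0,0,-8.3]},{"dp":[0.98,-0.54,0],"angular":[0,0,-8.3]},{"dp":[0.98,-0.54,0],"angular":[0,0,-8.3]},{"dp":[0.98,-0.54,0],"angular":[0,0,-8.3]},{"dp":[0.98,-0.54,0],"angular":[0,0,-8.3]},{"dp":[0.98,-0.54,0],"angular":[0,0,-8.3]},{"dp":[0,0,0],"angular":[0,0,0]},{"dp":[0,0,0],"angular":[0,0,0]}]' 0
cat > w.py <<'E'
import sys
from h import *
from station import sense, vision
from scipy.spatial.transform import Rotation as R
def wrist(name):
    s=sense(); d=vision.snapshot('wrist'); T=np.eye(4); T[:3,:3]=R.from_quat(s['tool_rot']).as_matrix(); T[:3,3]=s['tcp_pos']
    y=T[:3,1]; print('t',s['t'],'tcp',s['tcp_pos'].round(4),'yaw y',np.degrees(np.arctan2(y[1],y[0])).round(2),'toolz',T[:3,2].round(4),'f',np.round(s['force'],1),s['finger_gap'])
    cv2.imwrite(f'pics/{name}.png',d['image']); return d,cloud(d,T@d['mount'])
def blobs(d,P,lo,hi,amin=800,band=.004):
    m=cv2.morphologyEx(mask(d['image'],lo,hi),cv2.MORPH_CLOSE,np.ones((9,9)))
    k,L,st,c=cv2.connectedComponentsWithStats(m)
    for i in range(1,k):
        if st[i,4]<amin: continue
        q=P[L==i]; q=q[~np.isnan(q[:,0])]
        if len(q)<50: continue
        zt=np.percentile(q[:,2],90); t=q[abs(q[:,2]-zt)<band]
        print(c[i].round(),st[i],'z',zt.round(4),'mean',t.mean(0).round(4),cv2.minAreaRect(t[:,:2].astype(np.float32)*1000), 'all',cv2.minAreaRect(q[q[:,2]<.06][:,:2].astype(np.float32)*1000))
Y=((20,120,50),(35,255,255)); B=((105,120,40),(125,255,255))
E
python3 - <<'E'
from w import *
d,P=wrist('w1'); blobs(d,P,*Y)
E
```

```text
t: 1.6
tcp_pos: [0.5228, 0.3983, 0.2475]
tool_rot: [0.87, 0.493, -0.001, -0.0]
force: [-0.2, 0.5, -0.6]
finger_gap: 0.999
gripper_force: 0.0
t 1.6 tcp [0.5228 0.3983 0.2475] yaw y -30.86 toolz [-1.8e-03 -4.0e-04 -1.0e+00] f [-0.2  0.5 -0.6] 0.9986454699755378
[544. 200.] [ 490  148  103   96 6103] z 0.041 mean [0.6977 0.3016 0.0403] ((698.332275390625, 300.2970275878906), (30.63799285888672, 56.177024841308594), 33.26274108886719) all ((698.58056640625, 300.5869140625), (79.57134246826172, 56.47414779663086), 33.58266830444336)
[330. 202.] [ 298  162   64   80 4815] z 0.0413 mean [0.5257 0.3979 0.0406] ((525.5908813476562, 397.6773376464844), (30.737272262573242, 54.58872985839844), 59.396785736083984) all ((524.394287109375, 398.8599548339844), (77.1714859008789, 57.889671325683594), 59.130889892578125)
[236. 353.] [ 206  310   70   81 3251] z 0.0416 mean [0.3588 0.3097 0.0408] ((354.2928466796875, 309.8031005859375), (29.935283660888672, 56.48493194580078), 87.99781036376953) all ((354.798828125, 311.63409423828125), (76.84081268310547, 56.598331451416016), 86.11564636230469)
[373. 434.] [ 334  420   73   34 1264] z 0.0225 mean [0.4311 0.1447 0.0219] ((426.64605712890625, 144.76278686523438), (9.917543411254883, 56.4708251953125), 65.86763763427734) all ((419.0316467285156, 123.25909423828125), (53.479976654052734, 80.02698516845703), 70.41667175292969)
```

View pics/w1.png

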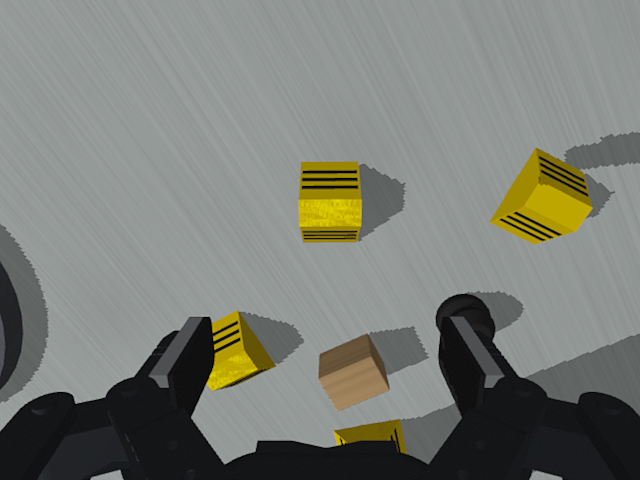

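The wrist view confirms the wanted chock at (330,202), centred at (0.525, 0.398) with its ends facing the fingers. I'll descend and grip it.

```bash
python3 -m crank '[{"dp":[0.08,0,-0.8],"angular":[0,0,0]},{"dp":[0,0,-1],"angular":[0,0,0]},{"dp":[0,0,-1],"angular":[0,0,0]},{"dp":[0,0,-1],"angular":[0,0,0]},{"dp":[0,0,-1],"angular":[0,0,0]},{"dp":[0,0,-1],"angular":[0,0,0]},{"dp":[0,0,-0.9],"angular":[0,0,0]},{"dp":[0,0,-0.6],"angular":[0,0,0]},{"dp":[0,0,0],"angular":[0,0,0]},{"dp":[0,0,0],"angular":[0,0,0]}]' 0 && python3 -m crank '[{"dp":[0,0,0],"angular":[0,0,0]},{"dp":[0,0,0],"angular":[0,0,0]},{"dp":[0,0,0],"angular":[0,0,0]},{"dp":[0,0,0],"angular":[0,0,0]},{"dp":[0,0,0],"angular":[0,0,0]},{"dp":[0,0,0],"angular":[0,0,0]},{"dp":[0,0,0],"angular":[0,0,0]},{"dp":[0,0,0],"angular":[0,0,0]}]' 1 40
```

```text
t: 2.65
tcp_pos: [0.5249, 0.3997, 0.0297]
tool_rot: [0.869, 0.494, 0.0, -0.0]
force: [0.4, -1.1, 0.4]
finger_gap: 1.001
gripper_force: 0.0
t: 3.45
tcp_pos: [0.5263, 0.3996, 0.0312]
tool_rot: [0.87, 0.494, 0.002, 0.0]
force: [-0.5, 0.5, 6.4]
finger_gap: 0.634
gripper_force: 44.4
```

Gripped, with the gap at about 54 mm. I'll lift, carry, and look at the row from its robot side, at yaw −90.

```bash
python3 -m crank '[{"dp":[0,0,0.7],"angular":[0,0,0]},{"dp":[0,0,1],"angular":[0,0,0]},{"dp":[0,0,1],"angular":[0,0,0]},{"dp":[-0.22,-0.98,1],"angular":[0,0,-3.6]},{"dp":[-0.22,-0.98,1],"angular":[0,0,-3.6]},{"dp":[-0.22,-0.98,1],"angular":[0,0,-3.6]},{"dp":[-0.22,-0.98,1],"angular":[0,0,-3.6]},{"dp":[-0.22,-0.98,0.5],"angular":[0,0,-3.6]},{"dp":[-0.22,-0.98,0],"angular":[0,0,-3.6]},{"dp":[-0.22,-0.98,0],"angular":[0,0,-3.6]},{"dp":[-0.22,-0.98,0],"angular":[0,0,-3.6]},{"dp":[-0.22,-0.98,0],"angular":[0,0,-3.6]},{"dp":[-0.22,-0.98,0],"angular":[0,0,-3.6]},{"dp":[-0.22,-0.98,0],"angular":[0,0,-3.6]},{"dp":[-0.22,-0.98,0],"angular":[0,0,-3.6]},{"dp":[-0.22,-0.98,0],"angular":[0,0,-3.6]},{"dp":[-0.22,-0.98,0],"angular":[0,0,-3.6]},{"dp":[-0.22,-0.98,0],"angular":[0,0,-3.6]},{"dp":[-0.2,-0.5,0],"angular":[0,0,-3.6]},{"dp":[0,0,0],"angular":[0,0,0]}]' && python3 -m crank '[{"dp":[0,0,0],"angular":[0,0,0]}]'
python3 - <<'E'
from w import *
d,P=wrist('w2'); blobs(d,P,*B); blobs(d,P,*Y); np.savez('w2.npz',P=P,**d)
E
```

```text
t: 5.45
tcp_pos: [0.4194, -0.0585, 0.2454]
tool_rot: [1.0, 0.012, -0.0, 0.0]
force: [-1.0, 1.2, -2.0]
finger_gap: 0.635
gripper_force: 43.6
t: 5.55
tcp_pos: [0.4198, -0.0569, 0.2454]
tool_rot: [1.0, 0.014, -0.0, -0.0]
force: [0.1, 0.2, 0.1]
finger_gap: 0.636
gripper_force: 43.6
t 5.55 tcp [ 0.4198 -0.0569  0.2454] yaw y -88.45 toolz [-0.e+00  5.e-04 -1.e+00] f [0.1 0.2 0.1] 0.6360463961616581
[547.  46.] [ 513    0   63   95 4246] z 0.0364 mean [ 0.557  -0.2207  0.0355] ((556.3125610351562, -219.3934326171875), (66.35767364501953, 25.795726776123047), 9.27791690826416) all ((559.4954833984375, -233.80023193359375), (67.94161224365234, 55.52900314331055), 9.793909072875977)
[134. 198.] [  88  152   91   95 5692] z 0.041 mean [0.4189 0.1202 0.0403] ((418.50701904296875, 120.6729507446289), (56.03694152832031, 31.316997528076172), 71.51268768310547) all ((421.80780029296875, 130.25262451171875), (76.76042938232422, 78.38728332519531), 71.19573211669922)
[326. 312.] [  246   224   161   169 23939] z 0.2553 mean [ 0.4198 -0.0561  0.2546] ((419.00262451171875, -56.208641052246094), (28.625083923339844, 55.15313720703125), 1.3395838737487793) all ((361.11688232421875, 10.054933547973633), (25.233068466186523, 95.33186340332031), 63.939247131347656)
```

View pics/w2.png

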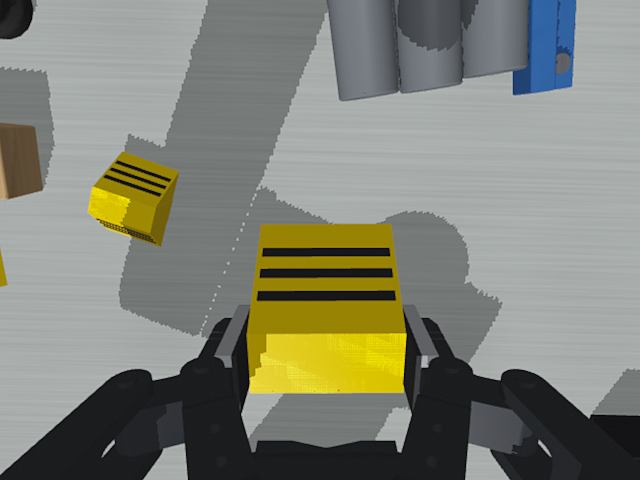

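The view shows the held chock at (326,310), square in the fingers, with the row cut off at the top of the image (330–575, 0–95). I'll shift forward to see the whole row.

```bash
python3 -m crank '[{"dp":[0.9,-0.3,0.5],"angular":[0,0,0]},{"dp":[1,-0.4,0.5],"angular":[0,0,0]},{"dp":[0.7,-0.3,0.3],"angular":[0,0,0]},{"dp":[0,0,0],"angular":[0,0,0]},{"dp":[0,0,0],"angular":[0,0,0]}]' >/dev/null
python3 - <<'E'
from w import *
d,P=wrist('w3'); blobs(d,P,*B); blobs(d,P,*Y,amin=8000); np.savez('w3.npz',P=P,**d)
hsv=cv2.cvtColor(d['image'],cv2.COLOR_BGR2HSV)
Z=P[...,2]; th=np.radians(9.7); ex=np.array([np.cos(th),np.sin(th)]); ey=np.array([-np.sin(th),np.cos(th)])
# crown ridges: pin points z 0.03..0.06, not blue, x>.45
sel=(Z>.03)&(Z<.06)&(P[...,0]>.49)&(P[...,1]<.02)&(mask(d['image'],*B)==0)&(mask(d['image'],*Y)==0)
k,L,st,c=cv2.connectedComponentsWithStats((sel*255).astype(np.uint8))
for i in range(1,k):
    if st[i,4]<300: continue
    q=P[L==i]; print(c[i].round(),st[i],'zmax',np.percentile(q[:,2],99).round(4))
q=P[sel]; s=q[:,:2]@ey; a=q[:,:2]@ex
top=np.percentile(q[:,2],99)
t=q[:,2]>top-.0035
h,e=np.histogram(s[t],bins=np.arange(-.40,-.1,.004)); print([(round(e[i]*1000),h[i]) for i in range(len(h)) if h[i]])
# cluster ridges by gaps, fit circle centre & line direction per pin
ss=np.sort(s[t]); br=[ss[0]]+[x for x,y in zip(ss[1:],ss[:-1]) if x-y>.01]
for b in br:
    w=t&(s>b-.001)&(s<b+.035); xy=q[w,:2]; A=np.c_[q[w,:1],np.ones(w.sum())]
    r=cv2.minAreaRect(xy.astype(np.float32)*1000); print('ridge n',w.sum(),'mean',xy.mean(0).round(4),'s',s[w].mean().round(4),'a range',np.percentile(a[w],[.5,99.5]).round(4),r)
E
```

```text
t 6.1 tcp [ 0.4978 -0.0858  0.2839] yaw y -88.31 toolz [-1.5e-03  9.0e-04 -1.0e+00] f [-1.9  0.4 -2.7] 0.6343098910896886
[480. 109.] [ 451   42   54  139 5573] z 0.0365 mean [ 0.5859 -0.2162  0.0356] ((582.403076171875, -214.9572296142578), (119.18431091308594, 25.987226486206055), 9.136276245117188) all ((585.4232177734375, -226.50625610351562), (121.27033233642578, 60.675811767578125), 9.63119125366211)
[326. 312.] [  246   224   161   170 23861] z 0.2938 mean [ 0.4978 -0.0849  0.2932] ((497.220703125, -85.04826354980469), (29.270505905151367, 54.900245666503906), 2.1789345741271973) all ((357.477294921875, -3.2051353454589844), (5.666104793548584, 215.76527404785156), 84.47900390625)
[434. 113.] [ 403   59   59  110 5642] zmax 0.0518
[379. 127.] [ 348   73   61  109 5484] zmax 0.0518
[324. 133.] [ 292   81   64  107 5381] zmax 0.0518
[(-292, np.int64(23)), (-288, np.int64(332)), (-284, np.int64(467)), (-280, np.int64(482)), (-276, np.int64(505)), (-272, np.int64(486)), (-268, np.int64(248)), (-264, np.int64(7)), (-240, np.int64(76)), (-236, np.int64(392)), (-232, np.int64(468)), (-228, np.int64(472)), (-224, np.int64(481)), (-220, np.int64(417)), (-216, np.int64(123)), (-212, np.int64(1)), (-192, np.int64(2)), (-188, np.int64(186)), (-184, np.int64(438)), (-180, np.int64(468)), (-176, np.int64(470)), (-172, np.int64(457)), (-168, np.int64(357)), (-164, np.int64(38))]
ridge n 2550 mean [ 0.5827 -0.1808] s -0.2764 a range [0.498  0.5865] ((581.0155639648438, -181.05006408691406), (89.9565200805664, 27.049243927001953), 9.743218421936035)
ridge n 2430 mean [ 0.5693 -0.1316] s -0.2257 a range [0.4934 0.5818] ((567.677001953125, -131.28485107421875), (90.00234985351562, 27.484134674072266), 10.871393203735352)
ridge n 2416 mean [ 0.562  -0.0815] s -0.175 a range [0.4944 0.5829] ((560.26025390625, -81.32522583007812), (89.9865951538086, 27.10744285583496), 10.642233848571777)
```

View pics/w3.png

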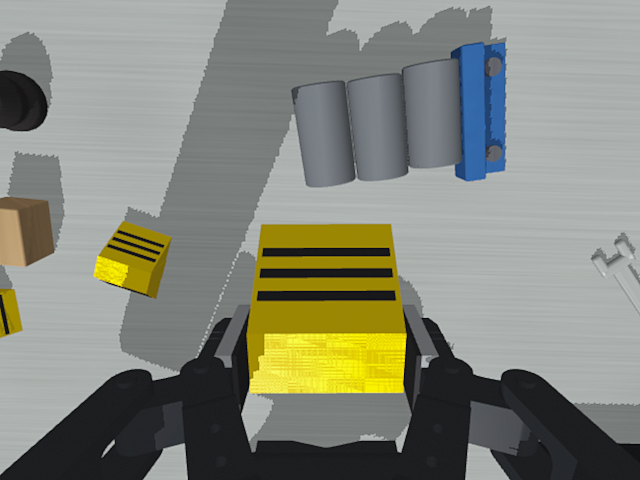

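The view shows the full row: the end pin at (324,133), the other two at (379,127) and (434,113), and the stop at (480,110).

- **Row:** the ridges are 50.7 mm apart, about 90 mm long and 51 mm high, which matches the sizes given.
- **End pin:** it is centred at about (0.560, −0.081) with its axis at about 10.2°.
- **Chock target:** (0.551, −0.029), with a standoff at (0.5465, −0.0045).

```bash
python3 -m crank '[{"dp":[0.135,0.226,0],"angular":[0,0,8.2]},{"dp":[0.135,0.226,0],"angular":[0,0,8.2]},{"dp":[0.135,0.226,0],"angular":[0,0,8.2]},{"dp":[0.135,0.226,0],"angular":[0,0,8.2]},{"dp":[0.135,0.226,0],"angular":[0,0,8.2]},{"dp":[0.135,0.226,0],"angular":[0,0,8.2]},{"dp":[0.135,0.226,0],"angular":[0,0,8.2]},{"dp":[0.135,0.226,0],"angular":[0,0,8.2]},{"dp":[0.135,0.226,0],"angular":[0,0,8.2]},{"dp":[0.135,0.226,0],"angular":[0,0,8.2]},{"dp":[0.135,0.226,0],"angular":[0,0,8.2]},{"dp":[0.135,0.226,-0.5],"angular":[0,0,8.2]},{"dp":[0,0,-1],"angular":[0,0,0]},{"dp":[0,0,-1],"angular":[0,0,0]},{"dp":[0,0,-1],"angular":[0,0,0]},{"dp":[0,0,-1],"angular":[0,0,0]},{"dp":[0,0,-1],"angular":[0,0,0]},{"dp":[0,0,0],"angular":[0,0,0]},{"dp":[0,0,0],"angular":[0,0,0]},{"dp":[0,0,0],"angular":[0,0,0]}]' >/dev/null
python3 - <<'E'
from w import *
d,P=wrist('w4'); blobs(d,P,*Y,amin=8000)
E
```

```text
t 8.15 tcp [ 0.5474 -0.0055  0.1207] yaw y 10.0 toolz [ 2.3e-03 -5.0e-04 -1.0e+00] f [ 0.4  0.4 -0.6] 0.6356162404950982
[326. 312.] [  246   224   161   169 23913] z 0.1306 mean [ 0.5477 -0.0049  0.1299] ((548.0376586914062, -5.801244735717773), (54.88395690917969, 28.488054275512695), 10.024754524230957) all ((504.22509765625, -22.718965530395508), (53.41993713378906, 10.3241548538208), 78.39815521240234)
```

```bash
python3 -m crank '[{"dp":[-0.04,0,-0.8],"angular":[0,0,0]},{"dp":[0,0,-0.8],"angular":[0,0,0]},{"dp":[0,0,-0.7],"angular":[0,0,0]},{"dp":[0,0,-0.4],"angular":[0,0,0]},{"dp":[0,0,-0.15],"angular":[0,0,0]},{"dp":[0,0,0],"angular":[0,0,0]},{"dp":[0,0,0],"angular":[0,0,0]}]'; python3 -m crank '[{"dp":[0,0,-0.04],"angular":[0,0,0]},{"dp":[0,0,-0.04],"angular":[0,0,0]},{"dp":[0,0,-0.03],"angular":[0,0,0]},{"dp":[0,0,0],"angular":[0,0,0]},{"dp":[0,0,0],"angular":[0,0,0]}]'
```

```text
t: 8.9
tcp_pos: [0.5464, -0.0058, 0.0348]
tool_rot: [0.643, 0.766, 0.0, 0.001]
force: [-0.2, 0.3, -1.3]
finger_gap: 0.635
gripper_force: 43.6
t: 9.4
tcp_pos: [0.5459, -0.0058, 0.0312]
tool_rot: [0.643, 0.766, 0.0, 0.0]
force: [-1.4, -0.3, 5.7]
finger_gap: 0.636
gripper_force: 44.4
```

Now sliding 20.5 mm, then I'll creep in and watch the force.

```bash
python3 -m crank '[{"dp":[0.02,-0.1,0],"angular":[0,0,0]},{"dp":[0.025,-0.15,0],"angular":[0,0,0]},{"dp":[0.03,-0.15,0],"angular":[0,0,0]},{"dp":[0.025,-0.15,0],"angular":[0,0,0]},{"dp":[0.02,-0.12,0],"angular":[0,0,0]},{"dp":[0,0,0],"angular":[0,0,0]},{"dp":[0,0,0],"angular":[0,0,0]},{"dp":[0,0,0],"angular":[0,0,0]}]'
python3 - <<'E'
from w import *
d=vision.snapshot('scene');np.savez('s5.npz',**d)
e=vision.snapshot('side')
a=cv2.resize(d['image'][150:290,110:310],None,fx=3,fy=3,interpolation=2); b=cv2.resize(e['image'][130:270,290:390],None,fx=3,fy=3,interpolation=2)
cv2.imwrite('pics/c5.png',cv2.resize(np.hstack([a,b]),(800,373)))
E
```

```text
t: 10.2
tcp_pos: [0.549, -0.025, 0.0312]
tool_rot: [0.643, 0.766, 0.0, -0.0]
force: [-1.1, 3.4, 7.3]
finger_gap: 0.638
gripper_force: 44.6
```

View pics/c5.png

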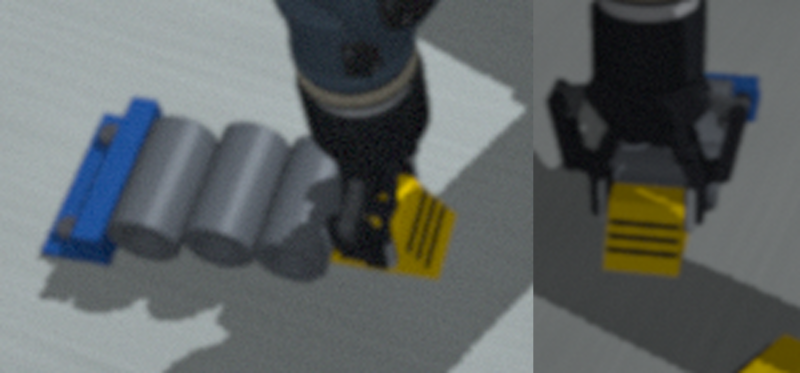

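The row is in place and the chock is about 4 mm from the end pin; the forces are only sliding friction. I'll creep in.

```bash
python3 -m crank '[{"dp":[0.006,-0.03,0.01],"angular":[0,0,0]},{"dp":[0.006,-0.03,0],"angular":[0,0,0]},{"dp":[0.003,-0.02,0],"angular":[0,0,0]},{"dp":[0,0,0],"angular":[0,0,0]},{"dp":[0,0,0],"angular":[0,0,0]}]'|egrep 'tcp|^force'; python3 -m crank '[{"dp":[0.003,-0.015,0],"angular":[0,0,0]},{"dp":[0,0,0],"angular":[0,0,0]},{"dp":[0,0,0],"angular":[0,0,0]}]'|egrep 'tcp|^force'; python3 -m crank '[{"dp":[0.003,-0.015,0],"angular":[0,0,0]},{"dp":[0,0,0],"angular":[0,0,0]},{"dp":[0,0,0],"angular":[0,0,0]}]'|egrep 'tcp|^force'
```

```text
tcp_pos: [0.5494, -0.0272, 0.0312]
force: [-1.3, 4.9, 6.3]
tcp_pos: [0.5494, -0.0276, 0.0312]
force: [-1.7, 5.2, 7.1]
tcp_pos: [0.5495, -0.0281, 0.0312]
force: [-0.4, 5.0, 6.6]
```

By my estimate about 1 mm of gap is left. I'll take half of that, release, back off and measure.

```bash
python3 -m crank '[{"dp":[0.004,-0.017,0],"angular":[0,0,0]},{"dp":[0,0,0],"angular":[0,0,0]},{"dp":[0,0,0],"angular":[0,0,0]}]'|egrep 'tcp|^force'
python3 -m crank '[{"dp":[0,0,0],"angular":[0,0,0]},{"dp":[0,0,0],"angular":[0,0,0]},{"dp":[0,0,0],"angular":[0,0,0]},{"dp":[0,0,0],"angular":[0,0,0]},{"dp":[0,0,0],"angular":[0,0,0]},{"dp":[0,0,0],"angular":[0,0,0]}]' 0 |egrep 'tcp|^force|gap'
python3 -m crank '[{"dp":[0,0,0.5],"angular":[0,0,0]},{"dp":[0,0,1],"angular":[0,0,0]},{"dp":[0,0,1],"angular":[0,0,0]},{"dp":[0,0,1],"angular":[0,0,0]},{"dp":[-0.3,0.5,1],"angular":[0,0,-8]},{"dp":[-0.7,0.5,1],"angular":[0,0,-8]},{"dp":[-0.7,0.5,1],"angular":[0,0,-8]},{"dp":[-0.7,0,1],"angular":[0,0,-8]},{"dp":[-0.7,0,0],"angular":[0,0,-8]},{"dp":[-0.7,0,0],"angular":[0,0,-8]},{"dp":[-0.5,0,0],"angular":[0,0,-8]},{"dp":[0,0,0],"angular":[0,0,-8]},{"dp":[0,0,0],"angular":[0,0,-8]},{"dp":[0,0,0],"angular":[0,0,-8]},{"dp":[0,0,0],"angular":[0,0,-8]},{"dp":[0,0,0],"angular":[0,0,-8]},{"dp":[0,0,0],"angular":[0,0,0]},{"dp":[0,0,0],"angular":[0,0,0]},{"dp":[0,0,0],"angular":[0,0,0]}]' |egrep 'tcp|^t'
cat > m.py <<'E'
from w import *
d,P=wrist('w6'); blobs(d,P,*B); blobs(d,P,*Y)
Z=P[...,2]; th=np.radians(10.2); ex=np.array([np.cos(th),np.sin(th)]); ey=np.array([-np.sin(th),np.cos(th)])
sel=(Z>.03)&(Z<.06)&(P[...,0]>.48)&(P[...,1]<.0)&(mask(d['image'],*B)==0)&(cv2.dilate(mask(d['image'],*Y),np.ones((5,5)))==0)
q=P[sel]; s=q[:,:2]@ey; t=q[:,2]>np.percentile(q[:,2],99)-.0035
ss=np.sort(s[t]); br=[ss[0]]+[x for x,y in zip(ss[1:],ss[:-1]) if x-y>.01]
for b in br:
    w=t&(s>b-.001)&(s<b+.035); 
    if w.sum()>300: r=cv2.minAreaRect(q[w,:2].astype(np.float32)*1000); c=np.array(r[0])/1000; print('ridge',q[w,:2].mean(0).round(4),r,'s,a',(c@ey).round(4),(c@ex).round(4),'smean',s[w].mean().round(4))
y=P[(mask(d['image'],*Y)>0)&(abs(Z-.0405)<.003)&(P[...,0]>.48)&(P[...,1]<.03)&(P[...,1]>-.07)]
r=cv2.minAreaRect(y[:,:2].astype(np.float32)*1000); c=np.array(r[0])/1000; print('chock top',r,'s,a',c@ey,c@ex,'mean',y[:,:2].mean(0)@ey)
E
python3 m.py
```

```text
tcp_pos: [0.5495, -0.0283, 0.0312]
force: [-1.6, 5.4, 7.1]
tcp_pos: [0.5499, -0.0297, 0.0307]
force: [-0.3, 0.0, 0.6]
finger_gap: 1.0
t: 14.2
tcp_pos: [0.4208, 0.0155, 0.2558]
tool_rot: [0.999, 0.036, -0.0, -0.0]
t 14.2 tcp [0.4208 0.0155 0.2558] yaw y -85.91 toolz [-1.e-04  0.e+00 -1.e+00] f [-0.1 -0.1 -0.7] 0.9983978320674557
[623.  66.] [ 588    0   52  111 3045] z 0.0366 mean [ 0.5614 -0.2183  0.0355] ((563.2322998046875, -215.36160278320312), (83.2176742553711, 24.088333129882812), 18.177995681762695) all ((557.7487182617188, -219.01206970214844), (94.7281494140625, 43.493656158447266), 34.44755554199219)
[386.  58.] [ 342   16   86   84 6065] z 0.0412 mean [ 0.5503 -0.03    0.0404] ((549.653564453125, -30.303377151489258), (55.22978210449219, 31.034542083740234), 10.373510360717773) all ((552.8301391601562, -25.02686309814453), (63.26896286010742, 70.21821594238281), 9.877118110656738)
[216. 194.] [ 175  149   84   93 4944] z 0.0412 mean [0.4188 0.1206 0.0405] ((418.2041015625, 120.79227447509766), (55.33740234375, 30.10548210144043), 70.99756622314453) all ((420.119384765625, 
[... 316 characters left out ...]
38, 55.25496292114258), 87.86697387695312)
ridge [ 0.5683 -0.1824] ((567.7288208007812, -182.76239013671875), (62.94655227661133, 25.601511001586914), 10.269988059997559) s,a -0.2804 0.5264 smean -0.2802
ridge [ 0.56   -0.1327] ((559.190185546875, -132.3297119140625), (72.47921752929688, 27.2593994140625), 10.034348487854004) s,a -0.2293 0.5269 smean -0.2298
ridge [ 0.5546 -0.0832] ((553.8811645507812, -83.12850952148438), (76.32830810546875, 26.62625503540039), 9.454948425292969) s,a -0.1799 0.5304 smean -0.1801
chock top ((549.640380859375, -30.35045051574707), (55.37684631347656, 30.865352630615234), 10.875221252441406) s,a -0.12720370421112537 0.5355790471561749 mean -0.12701619271621026
```

View pics/w6.png

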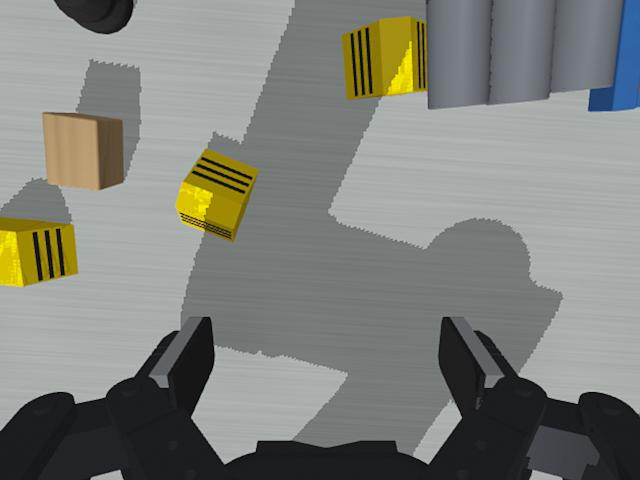

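The chock sits against the end pin at (386,58) and stands 52.7–53.1 mm from its axis. I'll move forward for a full view to check the centring and the row.

```bash
python3 -m crank '[{"dp":[0.9,-0.8,0.6],"angular":[0,0,0]},{"dp":[1,-1,0.6],"angular":[0,0,0]},{"dp":[0.7,-0.9,0],"angular":[0,0,0]},{"dp":[0,-0.5,0],"angular":[0,0,0]},{"dp":[0,0,0],"angular":[0,0,0]},{"dp":[0,0,0],"angular":[0,0,0]},{"dp":[0,0,0],"angular":[0,0,0]}]' >/dev/null
python3 m.py
```

```text
t 14.95 tcp [ 0.4975 -0.0792  0.2914] yaw y -85.97 toolz [-0.002   0.0013 -1.    ] f [-0.9 -0.4  0.2] 0.9989811175305686
[487. 116.] [ 460   51   54  135 5245] z 0.0365 mean [ 0.5858 -0.2163  0.0356] ((582.6534423828125, -215.82180786132812), (118.69416046142578, 24.247928619384766), 9.5438814163208) all ((586.4649658203125, -227.5279541015625), (122.39176940917969, 58.89311218261719), 9.327560424804688)
[278. 142.] [ 242  111   71   63 3726] z 0.0413 mean [ 0.5506 -0.031   0.0405] ((549.9359741210938, -30.9331111907959), (54.43732452392578, 30.583322525024414), 9.102910041809082) all ((549.2922973632812, -24.16836929321289), (55.47488784790039, 67.37600708007812), 9.694056510925293)
[140. 249.] [ 100  212   78   77 3782] z 0.0412 mean [0.4193 0.1199 0.0405] ((418.4683532714844, 120.53494262695312), (55.87188720703125, 30.757951736450195), 71.55398559570312) all ((423.4166564941406, 127.1387939453125), (72.44600677490234, 74.1171646118164), 70.08032989501953)
[ 10. 297.] [  0 273  25  50 990] z 0.0166 mean [0.35   0.2794 0.0156] ((352.9515686035156, 278.72247314453125), (7.38305139541626, 53.233680725097656), 85.66783142089844) all ((352.9752502441406, 278.5205383300781), (54.25444793701172, 20.90301513671875), 0.008221372961997986)
ridge [ 0.5822 -0.181 ] ((580.9639282226562, -180.97613525390625), (89.8094711303711, 27.764801025390625), 10.232537269592285) s,a -0.281 0.5397 smean -0.2812
ridge [ 0.5692 -0.1321] ((567.8030395507812, -132.15414428710938), (89.91840362548828, 25.573448181152344), 8.994681358337402) s,a -0.2306 0.5354 smean -0.2308
ridge [ 0.5619 -0.0826] ((560.557373046875, -82.78152465820312), (89.9063949584961, 26.026859283447266), 9.370664596557617) s,a -0.1807 0.537 smean -0.1808
chock top ((549.955322265625, -30.950721740722656), (54.45695495605469, 30.446142196655273), 8.861936569213867) s,a -0.12785025983147832 0.5357827122309776 mean -0.1279315047506685
```

View pics/w6.png

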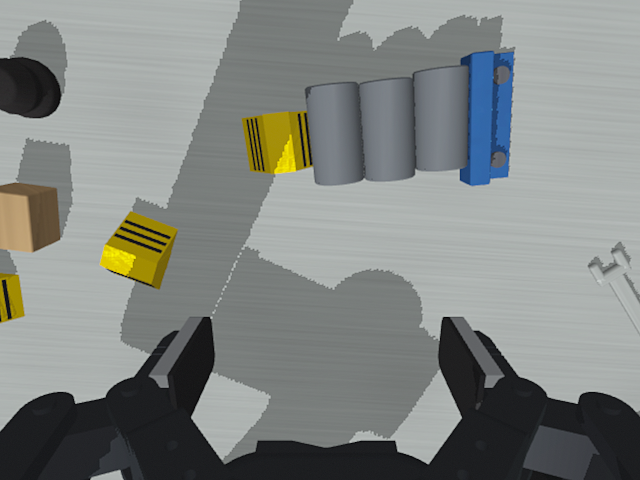

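The chock at (278,142) sits flush against the end pin. It is 52.9 mm from the pin's axis, about 1 mm off centre and square to within about 1°. The row still stands at the stop; the end pin moved about 1 mm. The gripper is clear, so I'm handing in.

```bash
python3 -c "
from station import order
print(order.sign_off())"
```

```text
the job is handed in; nothing more can be done
None
```

I placed the leftmost yellow chock flat against the last pin, touching it, square to within about 1° and about 1 mm off centre, let go of it and handed the job in at about 15 s; the end pin shifted about 1 mm toward the stop, closing the small gaps in the row.

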